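# Turn back a ratcheted wash tray and park the pumice holder

### The arm

A 6-joint arm with a two-finger parallel gripper is mounted at the origin on the work surface. World frame = base frame: x ahead of the robot, y to its left, z up, the work surface at z = 0. Lengths are in m, angles in rad, forces in N, time in s.
With the tool pointing down it reaches from about 0.225 to 0.875 m from the base axis. Payload 3.4 kg.
Tool frame: the origin (TCP) lies at the very end of the fingers, on their centre line; the grasp point (between the pads) lies 19 mm behind it; z points along the fingers, y is the line along which they close (so a half turn about z gives the same grasp; the last joint's range is limited). The gripper opens to 85 mm and grips with 20 to 120 N. Pads are 22 mm wide; open, the fingers measure 114 mm over their backs; the gripper's body (76 mm by 85 mm) begins 54 mm behind the grasp point. The pads swing forward as they close: fully open they stand 13 mm farther back than shut.
Start: joints at [-1.361, 0.276, 1.505, -0, 1.361, -0.121], TCP at [0.187, -0.544, 0.231] pointing down, gripper open.
Joint ranges: [-2.89, 2.89], [-0.75, 2.08], [0.22, 2.7], [-1.18, 4.32], [0.11, 2.71], [-2.7, 2.7]. Speed limits (rad/s): [2.57, 2.57, 3.14, 3.14, 3.14, 3.14].

### API

Orientations are given as a unit quaternion [w, x, y, z].
In Python, from rig import get_state, optics, sign_off gives the robot as it stands.
- The arm moves only by the tool send_rows, never from a script. Its argument "increments" is a list of rows, each an object with "gripper": the gripper's target within -1 to 1 (shut at 1, half-way at 0, fully open at -1); "linear": the shift along the world's x, y, z in m, a list of three; "delta_rot": the turn, a rotation vector about the world's x, y, z in rad, a list of three. In form: [{"gripper": gripper, "linear": [dx, dy, dz], "delta_rot": [rx, ry, rz]}, ...]. A call has 1 to 8 rows; each row is the pose to reach, as a shift and turn from the pose commanded when the call began; what a row does not reach only later rows make up. A row lasts 1/10 s, in which the tool goes at most 50 mm and 8.59 degrees, less where a joint would pass 70% of its speed; a pose out of reach is approached as far as the arm can. A call with a gripper value outside its range is refused whole. The fingers move at their own pace and stop on an object; "newtons" is the grip in N (left out, the last holds). Time passes only in rows, so rows that repeat a pose let the fingers close. It gives the time, the measured TCP pose, the force, the opening and the grip force at its end, in the units of the state.
- get_state(): the state, without advancing time (a new reading comes with each control period).
- optics.get_image(name): name is "side" or "top"; returns a dict with "pixels" (400x640x3 uint8, blue, green, red), "K" (3x3 intrinsics, pixels), "rvec" (rotation vector, rad) and "tvec" (3), from world to camera coordinates, as OpenCV has them. Camera axes: x right, y down, z forward; pixel columns grow to the right and rows downward; lengths in m; the calibration is good to about 2 mm. A picture is of the moment at which its call begins. There is no depth.
- sign_off(): hands the job in; it is judged then, once.
The state is a dict: "clock": time; "qpos": joint angles; "qd": joint speeds; "effort": joint torques, N m; "position": TCP position; "ee_rot": TCP orientation; "contact_force": force on the tool from outside, world axes, zero at the start; "moment": the same for the moment, N m; "width": finger opening in m; "gripper_force": force on a finger pad.
Only numpy, scipy, OpenCV 4.12 (cv2) and the standard library are available. Lean on these libraries where they do the work, as an engineer would, in place of code of your own. Each camera call takes 0.05 s, during which the arm holds its last target. There are 200 camera calls.

### The job

Put the wooden pumice holder back into its empty bay on the turntable tray, standing upright, set down gently and not dropped. The bay is stuck under the tap and the ratchet keeps the tray from turning back, so fold the pawl right over, turn the tray backwards (clockwise seen from above) until its orange grip post lines up with the yellow mark, and leave the tray locked there with the pawl folded down into a notch. Keep the mug, jar and soap dish standing on the tray and do not disturb the other things on the ledge.

Things in the scene. Friction and masses are not known exactly. Their poses are not given: they have to be found in the camera images.
- tray_axis (a point): Axis of the turntable at the tray's top (40 mm above the ledge), fixed; axes of the fixed foot. The turquoise tray is 296 mm across; the white ratchet ring below it 344 mm across, its top at 20 mm, with 18 upward saw teeth 14 mm high.
- tray: Turning tray; origin on its axis. Its yaw less that of tray_axis is its angle: 0 = post in line with the mark (middle of a notch: the pawl drops fully within about 0.05 rad), larger = forward (anticlockwise). Starts at 1.0 to 1.75; stops 0.2 ahead of and 2.1 behind the start. Turns stiffly (1 N at the post), stays where left. With the pawl down it cannot go back past the next tooth.
- mark (a point): Top of the yellow mark block (14 x 28 x 30 mm, top at 35 mm) on the foot, 196 mm from the axis; its y axis points outward along the radius, x along the rim.
- post (a point): Centre line of the orange upright grip post on the tray, 18 mm in diameter, at 100 mm above the ledge (the post reaches from the tray top at 40 mm to 130 mm), 120 mm from the axis and opposite the bay. It travels round the axis with the tray.
- pawl (a joint): Angle of the steel pawl in rad about its level hinge: 0 = fully down in a notch, grows as it is lifted; at 1.85 it lies folded back against its stop and stays there by its weight (past about 1.25 it falls that way, below it falls shut).
- pawl_hinge (a point): Hinge of the pawl, on the fixed foot, 45 mm above the ledge. Its x axis is level and points along the lowered pawl to its tip (anticlockwise along the tray's rim), its y axis is level, is the hinge line and points towards the tray; z up.
- pawl_knob (a point): Centre of the pawl's red knob: 20 mm thick, 30 mm long along the hinge line; fingers can take it by its two end faces. Pawl down: 62 mm along the hinge's x axis and 45 mm above the hinge; it circles the hinge at 77 mm. A 22 mm wide bracket, top 53 mm above the ledge, stands beside the hinge away from the tray.
- bay (a point): Centre of the floor of the empty bay, on the tray's top, 85 mm from the axis; turns with the tray; x along the bay (along the rim), y radial. At x = -43 and +43 mm stand pink cheeks 5 mm thick, 50 mm wide, 86 mm high: no finger fits between a cheek and the seated holder's handle. The y sides are open but for lips 5 mm high at y = -27 and +27 mm.
- holder_mid (a point): Centre of the pumice holder, 40 mm above its underside; x along its length. Loose, about 0.3 kg: grey pumice and wooden body 78 x 44 mm, 32 mm high; on it, centred, a pale handle 60 mm long (x), 26 mm wide (y), up to 80 mm above the underside. Goes into the bay with its x along the bay's x, either way round. Starts in the rack.
- rack_floor (a point): Centre of the rack's floor, 6 mm above the ledge; grey foot 95 x 75 mm. Two green walls along its x axis, 80 mm long, 5 mm thick, inner faces at y = -26 and +26 mm, 92 mm high above the floor: no finger fits between a wall and the holder's handle there, but its x ends are open.
- tap_mouth (a point): Mouth of the fixed steel swan-neck tap, 204 mm above the ledge; the 22 mm thick spout rises from here to 286 mm and runs 165 mm along this point's +x to a column 26 mm thick standing on the ledge behind the tray.
- mug: Steel mug riding on the tray, 66 mm across, 82 mm high, origin under its centre.
- jar: Glass jar with yellow lid riding on the tray, 62 mm across, 95 mm high, origin under its centre.
- soap_dish: Blue soap dish with soap riding on the tray, 60 x 86 mm, 20 mm high, origin under its centre.
- bodna: Orange plastic bodna (spouted water pot), 132 mm across, 165 mm high, origin under its centre; spout reaches 120 mm along its x, handle 92 mm along -x.
- tumbler: Green plastic tumbler, 70 mm across, 90 mm high, origin under its centre.
- shampoo: White bottle with blue cap, 54 mm across, 170 mm high, origin under its centre.
- brush: Scrubbing brush lying on the ledge, 170 mm long along its x axis, under 60 mm wide and high.
There are look-alikes about, which are no part of the job. Of the things that look like the part that bears holder_mid, the middle-sized one is meant.

How it is judged:
On the way, in this order (a step that is already met when the one before it is completed fails the run):
1. the pawl is folded right over (above 1.5 rad) (value of joint pawl above 1.5 rad), for 0.2 s.
2. the tray is turned back to the mark (post within 12 mm of the line from the axis to the mark) (x of post in the frame of mark between -0.012 and 0.012 m and y of post in the frame of mark above -0.12 m), for 0.2 s.
At the end, for the whole second after the job is handed in: Tray still and in line with the mark (post within 12 mm sideways); pawl down (below 0.09 rad); pumice holder upright (0.1 rad) on the bay floor, its centre within 9 mm along, 10 mm across, 4 mm in height; mug, jar and soap dish upright on the tray, within 140 mm of its axis (all of step 2 and value of joint pawl below 0.09 rad and angular speed of tray below 0.05 rad/s and x of holder_mid in the frame of bay between -0.009 and 0.009 m and y of holder_mid in the frame of bay between -0.01 and 0.01 m and z of holder_mid in the frame of bay below 0.044 m and angle between holder_mid's own z axis and vertical below 0.1 rad and horizontal distance between each of mug, jar, soap_dish and tray_axis below 0.14 m and angle between each of mug, jar, soap_dish's own z axis and vertical below 0.2 rad and height (world z) of each of mug, jar, soap_dish above 0.03 m); the robot touches nothing.
It fails at once if the mug, jar or soap dish is tipped over or knocked off the tray (angle between any of mug, jar, soap_dish's own z axis and vertical above 0.5 rad or height (world z) of any of mug, jar, soap_dish below 0.025 m).
It fails at once if the bodna, tumbler, bottle or brush is shifted more than 30 mm (distance of any of bodna, tumbler, shampoo, brush from where it was at the start of the episode above 0.03 m).
It fails at once if the bodna, tumbler or bottle is tipped over (angle between any of bodna, tumbler, shampoo's own z axis and vertical above 0.5 rad).
It fails at once if the pumice holder is tipped over (angle between holder_mid's own z axis and vertical above 0.7 rad).
It fails at once if the pumice holder is dropped into the bay (faster than 0.4 m/s between its cheeks) (x of holder_mid in the frame of bay between -0.02 and 0.02 m and y of holder_mid in the frame of bay between -0.03 and 0.03 m and z of holder_mid in the frame of bay below 0.1 m and linear speed of holder above 0.4 m/s).
It also fails if it takes over 72 s, if anything falls off the work surface, if the arm or the gripper's body presses on something with over 40 N, if the wrist force passes 120 N, or if a joint passes its speed limit or range.

## Working session

There is one attempt and no reset: what is moved stays moved. The work goes in short steps, Python scripts to look and compute and a tool call to move; the robot and the scene stay as the last step left them, time stands still between calls to the robot, and variables do not carry over. Pictures are saved under pics/ and viewed, at most 10 in all, crops included, and the job is handed in when it is done.

Besides the shell and the picture viewer there is one more tool, called after "Call:" as a command line: name --argument value ..., lists and objects as JSON in quotes. send_rows: Moves the arm, as the interface text tells. Its arguments: {"type":"object","properties":{"increments":{"type":"array"},"newtons":{"type":"number"}},"required":["increments"]}

```bash
ls; mkdir -p pics
python3 - <<'E'
from rig import get_state, optics
import cv2
for n in("side","top"):
    d=optics.get_image(n); cv2.imwrite(f"pics/{n}0.png",d["pixels"]); print(n,d["K"],d["rvec"],d["tvec"])
print(get_state())
E
```

```text
pics
side [[451.44619398   0.         320.5544359 ]
 [  0.         451.44619398 207.12047451]
 [  0.           0.           1.        ]] [ 0.91516294 -2.40435865  1.14049104] [0.42582788 0.30080642 1.16343196]
top [[404.8107946    0.         320.44834587]
 [  0.         404.8107946  192.34248531]
 [  0.           0.           1.        ]] [ 2.1492293  -2.14651839  0.08828125] [0.07107329 0.57651808 1.06628553]
{'clock': 0.1, 'qpos': array([-1.36100276e+00,  2.76542227e-01,  1.50601449e+00, -1.69984799e-05,
        1.36073671e+00, -1.21014556e-01]), 'qd': array([ 0.0019797 , -0.00132415, -0.00420282,  0.00171528,  0.00184123,
        0.0008328 ]), 'effort': array([ 1.30727414e-03, -4.17697692e+01, -2.46404600e+01, -5.97279086e-05,
        5.78876628e-03,  1.81028167e-05]), 'position': array([ 0.18664326, -0.5433499 ,  0.23051709]), 'ee_rot': array([-8.49178118e-04,  9.86351257e-01,  1.64652586e-01, -4.60384722e-05]), 'contact_force': array([ 0.14044289,  0.30322031, -0.1823911 ]), 'moment': array([ 0.01817602,  0.00155952, -0.01998183]), 'gripper_force': 0.0, 'width': 0.08533654630950491}
```

View pics/side0.png

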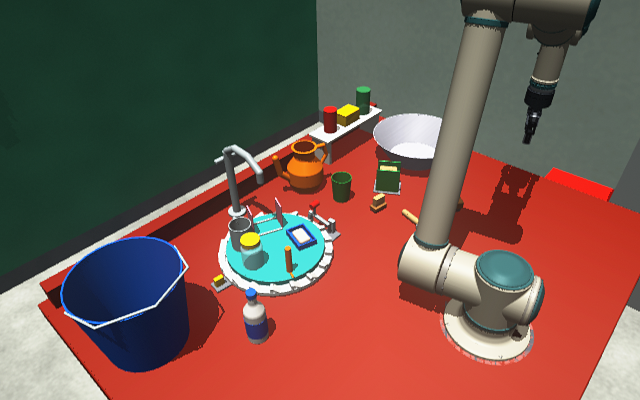

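View pics/top0.png

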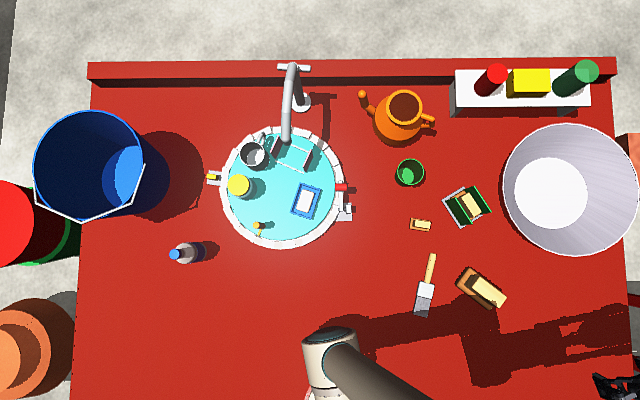

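Top view: pumice holder look-alikes are the small one at (421,224), the one in the green rack at (465,203) and the large one at (482,287). I choose the middle-sized one in the rack. The mark is at (213,177), the post at about (258,228), the pawl knob at (342,187), the bracket at (348,210), the bay at (293,150) under the tap, the mug at (254,155), the jar at (239,185), and the soap at (306,200).

```bash
cat > h.py <<'E'
import numpy as np, cv2
from rig import get_state, optics
class Cam:
    def __init__(s,n):
        d=optics.get_image(n); s.im=d["pixels"]; s.K=d["K"]; s.R=cv2.Rodrigues(d["rvec"])[0]; s.rv=d["rvec"]; s.t=np.ravel(d["tvec"])
        s.hsv=cv2.cvtColor(s.im,cv2.COLOR_BGR2HSV); s.c=-s.R.T@s.t
    def ray(s,uv):
        uv=np.atleast_2d(np.float64(uv)); p=np.c_[uv,np.ones(len(uv))]; return (p@np.linalg.inv(s.K).T)@s.R
    def plane(s,uv,z):
        d=s.ray(uv); return s.c+d*((z-s.c[2])/d[:,2:])
    def proj(s,P): return cv2.projectPoints(np.float64(P).reshape(-1,1,3),s.rv,s.t,s.K,None)[0].reshape(-1,2)
    def mask(s,lo,hi,roi=None):
        m=cv2.inRange(s.hsv,np.array(lo),np.array(hi))
        if roi: k=np.zeros_like(m); x0,y0,x1,y1=roi; k[y0:y1,x0:x1]=1; m=m*k
        return m
    def cents(s,m,amin=8):
        n,l,st,c=cv2.connectedComponentsWithStats(m)
        return [(c[i].round(1).tolist(),st[i].tolist()) for i in range(1,n) if st[i,4]>=amin]
def tri(c1,u1,c2,u2):
    d1=c1.ray(u1)[0]; d2=c2.ray(u2)[0]; d1/=np.linalg.norm(d1); d2/=np.linalg.norm(d2)
    a=np.linalg.lstsq(np.c_[d1,-d2],c2.c-c1.c,rcond=None)[0]; p=c1.c+a[0]*d1; q=c2.c+a[1]*d2
    return (p+q)/2, np.linalg.norm(p-q)
E
python3 - <<'E'
from h import *
t=Cam("top"); s=Cam("side")
for n,c,roi in(("top",t,(200,110,360,260)),("side",s,(200,190,350,300))):
    print(n,c.c.round(3))
    m=c.mask((80,60,60),(100,255,255),roi); k=cv2.findContours(m,0,2)[0]; k=max(k,key=cv2.contourArea); h=cv2.convexHull(k)[:,0]
    P=c.plane(h,0.04)[:,:2]; print("tray",cv2.minEnclosingCircle(P.astype(np.float32)))
    print("yel",c.cents(c.mask((20,150,100),(33,255,255),roi)))
    print("ora",c.cents(c.mask((8,150,60),(19,255,255),roi)))
    print("blue",c.cents(c.mask((101,150,60),(125,255,255),roi)))
    x0,y0,x1,y1=roi
out=[cv2.resize(t.im[120:260,200:360],None,fx=5,fy=4.2,interpolation=cv2.INTER_CUBIC)]
cv2.imwrite("pics/ctray.png",cv2.resize(t.im[115:255,200:370],None,fx=4.2,fy=4.2,interpolation=cv2.INTER_CUBIC))
a=cv2.resize(s.im[190:300,205:350],None,fx=5.4,fy=5.4,interpolation=cv2.INTER_CUBIC);cv2.imwrite("pics/cside.png",a)
b=cv2.resize(t.im[180:310,395:515],None,fx=4,fy=4,interpolation=cv2.INTER_CUBIC)
d=cv2.resize(s.im[150:225,355:430],None,fx=4,fy=4,interpolation=cv2.INTER_CUBIC)
o=np.zeros((520,800,3),np.uint8);o[:520,:480]=b;o[:300,480:780]=d;cv2.imwrite("pics/crack.png",o)
E
```

```text
top [0.452 0.037 1.127]
tray ((0.5950563549995422, 0.17970646917819977), 0.1477784663438797)
yel [([210.9, 176.0], [206, 174, 10, 5, 42]), ([236.7, 181.9], [228, 174, 21, 22, 216]), ([255.5, 224.3], [253, 222, 6, 6, 20]), ([259.0, 231.5], [258, 229, 3, 6, 10])]
ora []
blue [([305.5, 200.9], [290, 183, 31, 37, 376])]
side [-0.179  0.806  0.972]
tray ((0.5908230543136597, 0.1836383044719696), 0.1549483835697174)
yel [([249.1, 239.6], [240, 232, 20, 17, 252]), ([217.4, 278.7], [213, 274, 10, 13, 53])]
ora [([305.0, 190.8], [295, 190, 20, 3, 45]), ([287.7, 258.5], [285, 246, 7, 28, 101])]
blue [([300.5, 235.0], [286, 223, 31, 24, 169]), ([250.3, 292.0], [246, 288, 10, 9, 71])]
```

View pics/ctray.png

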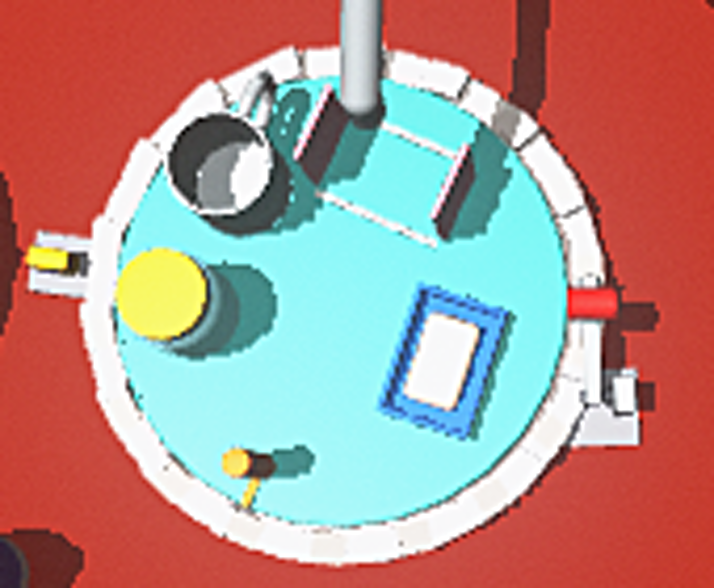

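View pics/cside.png

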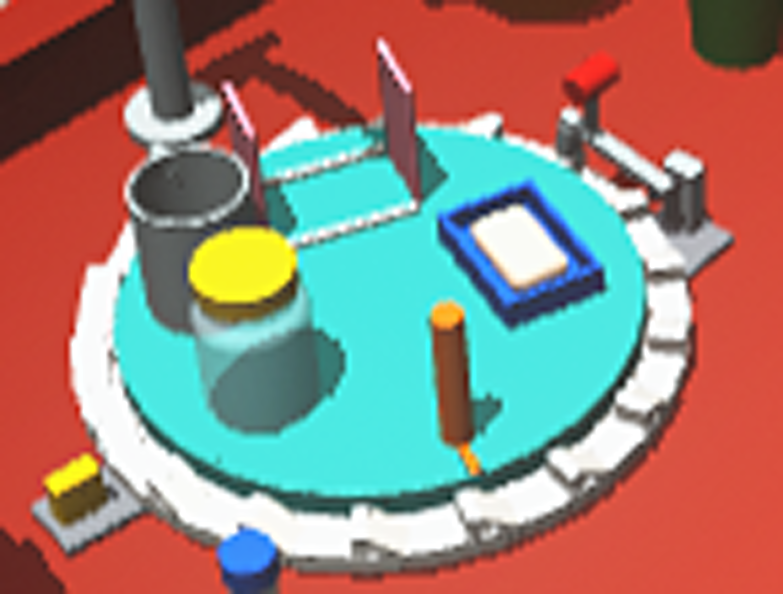

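View pics/crack.png

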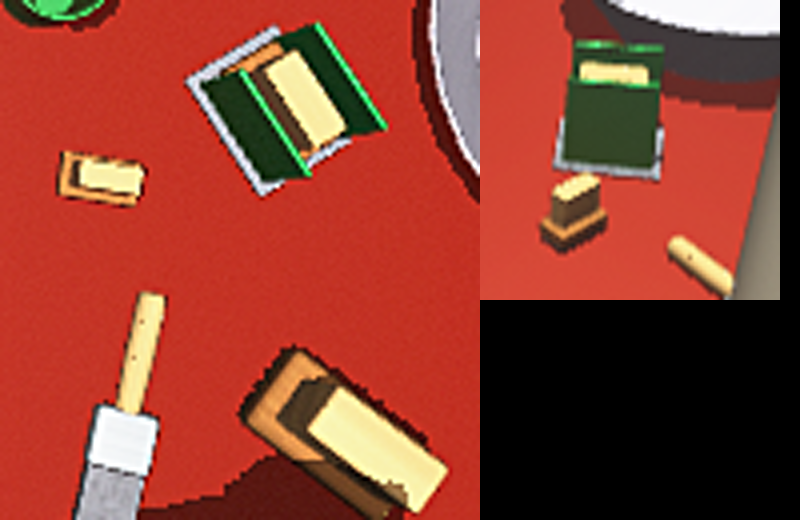

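The tray crop shows the axis mid-tray, the knob at top px (341,187), the bracket at (348.6,208), the mark top at (211,176), the post top at (256.4,225), and the bay cheeks at about (277,149) and (308,161). The rack crop confirms the middle-sized holder sits between the green walls, with its handle top at about (472,205). The small one is free-standing and the large one lies on the ledge.

Run:
```python
from h import *
t=Cam("top"); s=Cam("side")
C=np.array([.595,.180])
m=t.mask((80,60,60),(100,255,255),(200,110,360,260)); k=max(cv2.findContours(m,0,1)[0],key=cv2.contourArea)[:,0]
h=cv2.convexHull(k)[:,0]; P=t.plane(h,.04)[:,:2]
from scipy.optimize import least_squares
r=least_squares(lambda q:np.hypot(*(P-q).T)-.148,C,loss='soft_l1',f_scale=.001); C=r.x; print("C",C)
def tp(x,y,z,o,f): return t.plane([x/f+o[0],y/f+o[1]],z)[0]
T=lambda x,y,z: tp(x,y,z,(200,115),4.2)
for n,x,y,z in(("mark",47,258,.035),("post",237,462,.13),("knob",592,303,.09),("brk",624,392,.053),("ch1top",318,135,.126),("ch2top",455,193,.126),("mug",219,165,.122),("jar",163,294,.135),("soap",448,362,.06),("tap",362,108,.204)):
    p=T(x,y,z); d=p[:2]-C; print(n,p.round(4),"r",np.hypot(*d).round(4),"ang",np.arctan2(d[1],d[0]).round(3))
R=lambda x,y,z: tp(x,y,z,(395,180),4)
print("handle",[R(x,y,.086)[:2].round(4) for x,y in((268,68),(300,52),(348,130),(315,148))])
print("walltop",[R(x,y,.098)[:2].round(4) for x,y in((242,74),(309,175),(319,25),(385,128))])
print("side knob",tri(t,[341,187.1],s,[205+592/5.4,190+77/5.4]))
print("side post",tri(t,[256.4,225],s,[205+447/5.4,190+315/5.4]))
hm=s.mask((20,40,120),(33,200,255),(375,155,405,180)); print(s.cents(hm))
ht=t.mask((20,40,150),(33,200,255),(445,185,490,225)); print(t.cents(ht))
c=max(t.cents(ht),key=lambda a:a[1][4])[0];print(t.plane(c,.086),cv2.minAreaRect(t.plane(np.argwhere(ht)[:,::-1],.086)[:,:2].astype(np.float32)))
print("tumbler",t.plane([410,172],.09),"bodna",t.plane([403,108],.165),"shampoo",t.plane([175,254],.17))
```

```text
C [0.59522522 0.18007073]
mark [0.6205 0.3726 0.035 ] r 0.1942 ang 1.44
post [0.4844 0.2266 0.13  ] r 0.1202 ang 2.744
knob [0.5835 0.0172 0.09  ] r 0.1633 ang -1.643
brk [ 0.5315 -0.0036  0.053 ] r 0.1944 ang -1.905
ch1top [0.6811 0.1825 0.126 ] r 0.0859 ang 0.028
ch2top [0.6453 0.0996 0.126 ] r 0.0948 ang -1.014
mug [0.6637 0.2429 0.122 ] r 0.0929 ang 0.742
jar [0.5834 0.2718 0.135 ] r 0.0925 ang 1.699
soap [0.5499 0.1074 0.06  ] r 0.0856 ang -2.129
tap [0.6784 0.1468 0.204 ] r 0.0896 ang -0.381
handle [array([ 0.5583, -0.292 ]), array([ 0.5686, -0.3126]), array([ 0.5187, -0.3409]), array([ 0.5072, -0.3197])]
walltop [array([ 0.5533, -0.2718]), array([ 0.4897, -0.3112]), array([ 0.5844, -0.3211]), array([ 0.5192, -0.3595])]
side knob (array([0.58193204, 0.01707168, 0.10127605]), np.float64(0.0006002105299716313))
side post (array([0.48447845, 0.22720679, 0.12718456]), np.float64(3.5184234912833056e-05))
[([388.3, 167.6], [380, 165, 17, 6, 74])]
[([471.1, 204.2], [462, 193, 19, 24, 218])]
[[ 0.53984269 -0.31427427  0.086     ]] ((0.5476095676422119, -0.3128206431865692), (0.07718338817358017, 0.03773725405335426), 11.611270904541016)
tumbler [[ 0.62262647 -0.16055133  0.09      ]] bodna [[ 0.76798283 -0.13278118  0.165     ]] shampoo [[0.41429038 0.41121092 0.17      ]]
```

Call:
send_rows --increments '[{"gripper": 0,"linear": [0.028,0.04,0],"delta_rot": [0,0,-0.08]},{"gripper": 0,"linear": [0.056,0.08,0],"delta_rot": [0,0,-0.16]},{"gripper": 0,"linear": [0.084,0.12,0],"delta_rot": [0,0,-0.24]},{"gripper": 0,"linear": [0.112,0.16,0],"delta_rot": [0,0,-0.33]},{"gripper": 0,"linear": [0.14,0.2,0],"delta_rot": [0,0,-0.33]},{"gripper": 0,"linear": [0.168,0.24,0],"delta_rot": [0,0,-0.33]},{"gripper": 0,"linear": [0.196,0.28,0],"delta_rot": [0,0,-0.33]},{"gripper": 0,"linear": [0.224,0.32,0],"delta_rot": [0,0,-0.33]}]' --newtons 25

```text
clock: 1.1
position: [0.4115, -0.2221, 0.2316]
ee_rot: [0.0, 1.0, 0.0, 0.0]
contact_force: [0.6, -1.0, -0.4]
width: 0.0424
gripper_force: 0.0
```

Call:
send_rows --increments '[{"gripper": 0,"linear": [0.028,0.04,0],"delta_rot": [0,0,0]},{"gripper": 0,"linear": [0.056,0.08,0],"delta_rot": [0,0,0]},{"gripper": 0,"linear": [0.084,0.12,0],"delta_rot": [0,0,0]},{"gripper": 0,"linear": [0.112,0.16,0],"delta_rot": [0,0,0]},{"gripper": 0,"linear": [0.14,0.2,-0.02],"delta_rot": [0,0,0]},{"gripper": 0,"linear": [0.171,0.241,-0.05],"delta_rot": [0,0,0]},{"gripper": 0,"linear": [0.171,0.241,-0.05],"delta_rot": [0,0,0]},{"gripper": 0,"linear": [0.171,0.241,-0.05],"delta_rot": [0,0,0]}]'

```text
clock: 1.9
position: [0.5815, 0.0185, 0.1796]
ee_rot: [-0.0, 1.0, 0.002, -0.002]
contact_force: [-0.1, -0.5, 0.5]
width: 0.0428
gripper_force: 0.0
```

Run:
```python
from h import *
t=Cam("top"); s=Cam("side"); g=get_state(); print(g["position"],g["ee_rot"],g["width"],g["contact_force"])
cv2.imwrite("pics/k1.png",np.hstack([cv2.resize(s.im[170:270,270:370],None,fx=4,fy=4,interpolation=2),cv2.resize(t.im[150:250,290:390],None,fx=4,fy=4,interpolation=2)]))
for n,c,r in(("s",s,(300,190,330,225)),("t",t,(330,170,360,215))): print(n,c.cents(c.mask((0,190,60),(4,255,255),r)))
```

```text
[0.58136137 0.01640852 0.18154093] [ 5.12644061e-04  9.99999696e-01  4.89358352e-04 -3.25849321e-04] 0.04260461193045638 [-0.6325573  -0.59999739 -0.0704729 ]
s [([317.3, 197.0], [300, 190, 30, 18, 259])]
t []
```

View pics/k1.png

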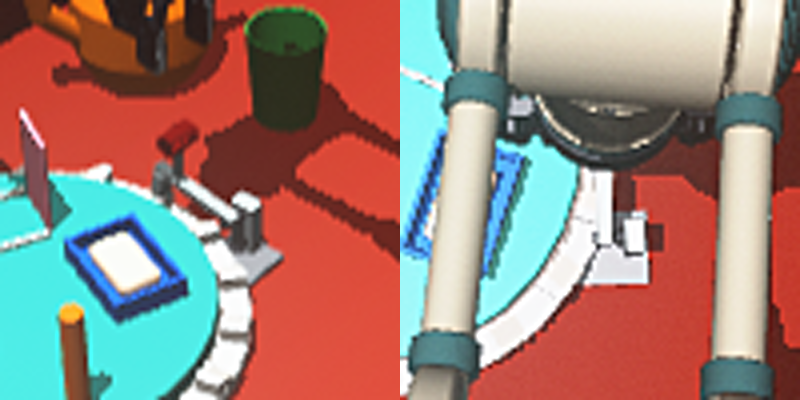

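The picture shows the knob at side px (316,204) directly under the half-open fingers at about (308,183), and nothing else is in the way. I descend and grip.

Call:
send_rows --increments '[{"gripper": 0,"linear": [0,0,-0.03],"delta_rot": [0,0,0]},{"gripper": 0,"linear": [0,0,-0.06],"delta_rot": [0,0,0]},{"gripper": 0,"linear": [0,0,-0.095],"delta_rot": [0,0,0]},{"gripper": 0,"linear": [0,0,-0.095],"delta_rot": [0,0,0]},{"gripper": 1,"linear": [0,0,-0.095],"delta_rot": [0,0,0]},{"gripper": 1,"linear": [0,0,-0.095],"delta_rot": [0,0,0]},{"gripper": 1,"linear": [0,0,-0.095],"delta_rot": [0,0,0]},{"gripper": 1,"linear": [0,0,-0.095],"delta_rot": [0,0,0]}]'

```text
clock: 2.8
position: [0.5813, 0.0167, 0.0873]
ee_rot: [0.001, 1.0, 0.001, -0.0]
contact_force: [-3.1, -0.1, -1.1]
width: 0.0294
gripper_force: 26.8
```

Call:
send_rows --increments '[{"gripper": 1,"linear": [-0.008,0,0.006],"delta_rot": [0,0,0]},{"gripper": 1,"linear": [-0.016,0,0.011],"delta_rot": [0,0,0]},{"gripper": 1,"linear": [-0.025,0,0.015],"delta_rot": [0,0,0]},{"gripper": 1,"linear": [-0.034,0,0.017],"delta_rot": [0,0,0]},{"gripper": 1,"linear": [-0.034,0,0.017],"delta_rot": [0,0,0]}]'

```text
clock: 3.3
position: [0.5487, 0.0158, 0.1054]
ee_rot: [0.001, 1.0, 0.001, 0.003]
contact_force: [2.5, -4.7, -1.5]
width: 0.0295
gripper_force: 25.1
```

Forces are small. I continue the arc from here.

Call:
send_rows --increments '[{"gripper": 1,"linear": [-0.019,0,0.002],"delta_rot": [0,0,0]},{"gripper": 1,"linear": [-0.038,0,-0.001],"delta_rot": [0,0,0]},{"gripper": 1,"linear": [-0.056,0,-0.008],"delta_rot": [0,0,0]},{"gripper": 1,"linear": [-0.068,0,-0.017],"delta_rot": [0,0,0]},{"gripper": 1,"linear": [-0.072,0,-0.021],"delta_rot": [0,0,0]},{"gripper": 1,"linear": [-0.072,0,-0.021],"delta_rot": [0,0,0]}]'

```text
clock: 3.9
position: [0.4748, 0.0133, 0.0843]
ee_rot: [0.004, 1.0, 0.001, 0.001]
contact_force: [-4.1, -13.9, 8.9]
width: 0.0295
gripper_force: 27.2
```

Call:
send_rows --increments '[{"gripper": 0,"linear": [0,-0.004,0],"delta_rot": [0,0,0]},{"gripper": 0,"linear": [0,-0.004,0],"delta_rot": [0,0,0]},{"gripper": 0,"linear": [0,-0.004,0],"delta_rot": [0,0,0]},{"gripper": 0,"linear": [0,-0.004,0.04],"delta_rot": [0,0,0]},{"gripper": 0,"linear": [0,-0.004,0.08],"delta_rot": [0,0,0]},{"gripper": 0,"linear": [-0.02,0.04,0.1],"delta_rot": [0,0,0]},{"gripper": 0,"linear": [-0.02,0.08,0.1],"delta_rot": [0,0,0]},{"gripper": 0,"linear": [-0.02,0.12,0.1],"delta_rot": [0,0,0]}]'

```text
clock: 4.7
position: [0.4556, 0.139, 0.1837]
ee_rot: [-0.001, 1.0, -0.0, 0.001]
contact_force: [0.8, 0.4, -0.6]
width: 0.0426
gripper_force: 0.0
```

Run:
```python
from h import *
t=Cam("top"); s=Cam("side"); g=get_state(); print(g["position"],g["width"])
cv2.imwrite("pics/k2.png",np.hstack([cv2.resize(s.im[170:270,270:370],None,fx=4,fy=4,interpolation=2),cv2.resize(t.im[150:250,290:390],None,fx=4,fy=4,interpolation=2)]))
for n,c,r in(("s",s,(300,200,350,255)),("t",t,(330,170,365,250))): print(n,c.cents(c.mask((0,200,60),(4,255,255),r)))
```

```text
[0.4553413  0.14182003 0.18283545] 0.04248753865428726
s [([343.5, 219.0], [340, 217, 8, 5, 22])]
t []
```

View pics/k2.png

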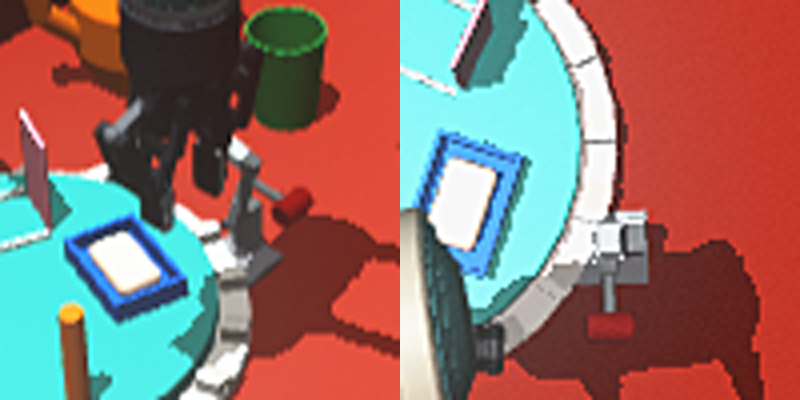

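The pawl is folded right over, with the knob at side px (343,221) and top px (342,231). Next I move to the post.

Call:
send_rows --increments '[{"gripper": 0,"linear": [0.014,0.042,0],"delta_rot": [0,0,0]},{"gripper": 0,"linear": [0.029,0.085,0],"delta_rot": [0,0,0]},{"gripper": 0,"linear": [0.029,0.085,-0.03],"delta_rot": [0,0,0]},{"gripper": 0,"linear": [0.029,0.085,-0.06],"delta_rot": [0,0,0]},{"gripper": 0,"linear": [0.029,0.085,-0.096],"delta_rot": [0,0,0]},{"gripper": 1,"linear": [0.029,0.085,-0.096],"delta_rot": [0,0,0]},{"gripper": 1,"linear": [0.029,0.085,-0.096],"delta_rot": [0,0,0]},{"gripper": 1,"linear": [0.029,0.085,-0.096],"delta_rot": [0,0,0]}]'

```text
clock: 5.6
position: [0.4832, 0.2218, 0.0855]
ee_rot: [0.0, 1.0, 0.0, -0.002]
contact_force: [-1.7, 0.9, -16.5]
width: 0.017
gripper_force: 25.7
```

Run:
```python
from h import *
t=Cam("top"); s=Cam("side")
print("knob folded",tri(t,[342.5,231.5],s,[343,221.5]))
C=np.array([.5952,.1801]); a=2.744
# post points along the arc
for x in np.linspace(2.744,1.44,19): print(round(x,3),(C+.12*np.array([np.cos(x),np.sin(x)])-(C+.12*np.array([np.cos(a),np.sin(a)]))).round(4))
# mark from side view as well
m=s.cents(s.mask((20,150,100),(33,255,255),(205,265,235,295))); print(m)
```

```text
knob folded (array([0.46964571, 0.01360028, 0.09182038]), np.float64(6.0573395662725766e-05))
2.744 [0. 0.]
2.672 [0.0037 0.0079]
2.599 [0.0079 0.0155]
2.527 [0.0126 0.0228]
2.454 [0.0179 0.0297]
2.382 [0.0236 0.0362]
2.309 [0.0299 0.0423]
2.237 [0.0365 0.0479]
2.164 [0.0435 0.053 ]
2.092 [0.0509 0.0576]
2.02 [0.0586 0.0617]
1.947 [0.0665 0.0651]
1.875 [0.0747 0.068 ]
1.802 [0.0831 0.0703]
1.73 [0.0916 0.072 ]
1.657 [0.1003 0.0731]
1.585 [0.1089 0.0735]
1.512 [0.1176 0.0733]
1.44 [0.1263 0.0725]
[([217.6, 279.5], [213, 274, 10, 13, 68])]
```

Call:
send_rows --increments '[{"gripper": 1,"linear": [0.004,0.008,0],"delta_rot": [0,0,0]},{"gripper": 1,"linear": [0.008,0.0155,0],"delta_rot": [0,0,0]},{"gripper": 1,"linear": [0.0126,0.023,0],"delta_rot": [0,0,0]},{"gripper": 1,"linear": [0.018,0.03,0],"delta_rot": [0,0,0]},{"gripper": 1,"linear": [0.0236,0.036,0],"delta_rot": [0,0,0]},{"gripper": 1,"linear": [0.03,0.042,0],"delta_rot": [0,0,0]}]'

```text
clock: 6.3
position: [0.5149, 0.2651, 0.0863]
ee_rot: [-0.0, 1.0, 0.0, -0.0]
contact_force: [-5.8, -0.1, -14.1]
width: 0.0174
gripper_force: 25.9
```

Call:
send_rows --increments '[{"gripper": 1,"linear": [0.0065,0.006,0],"delta_rot": [0,0,0]},{"gripper": 1,"linear": [0.0135,0.011,0],"delta_rot": [0,0,0]},{"gripper": 1,"linear": [0.021,0.0155,0],"delta_rot": [0,0,0]},{"gripper": 1,"linear": [0.0285,0.0195,0],"delta_rot": [0,0,0]},{"gripper": 1,"linear": [0.0365,0.023,0],"delta_rot": [0,0,0]},{"gripper": 1,"linear": [0.0447,0.026,0],"delta_rot": [0,0,0]}]'

```text
clock: 6.9
position: [0.5604, 0.2913, 0.0864]
ee_rot: [-0.001, 1.0, 0.0, 0.0]
contact_force: [-5.2, 2.6, -11.8]
width: 0.017
gripper_force: 26.1
```

Call:
send_rows --increments '[{"gripper": 1,"linear": [0.0084,0.0023,0],"delta_rot": [0,0,0]},{"gripper": 1,"linear": [0.017,0.004,0],"delta_rot": [0,0,0]},{"gripper": 1,"linear": [0.0256,0.005,0],"delta_rot": [0,0,0]},{"gripper": 1,"linear": [0.0342,0.0055,0],"delta_rot": [0,0,0]},{"gripper": 1,"linear": [0.043,0.0053,0],"delta_rot": [0,0,0]},{"gripper": 1,"linear": [0.0516,0.0045,0],"delta_rot": [0,0,0]},{"gripper": 1,"linear": [0.0516,0.0045,0],"delta_rot": [0,0,0]}]'

```text
clock: 7.6
position: [0.6152, 0.2979, 0.0865]
ee_rot: [-0.003, 1.0, -0.0, 0.003]
contact_force: [0.6, 8.4, -15.0]
width: 0.0173
gripper_force: 25.4
```

Run:
```python
from h import *
g=get_state(); print(g["position"],g["width"],g["contact_force"])
p=g["position"][:2]; C=np.array([.5952,.1801]); print(np.arctan2(*(p-C)[::-1]),np.hypot(*(p-C)))
t=Cam("top");s=Cam("side")
cv2.imwrite("pics/k3.png",np.hstack([cv2.resize(s.im[190:300,200:345],(400,303),interpolation=2),cv2.resize(t.im[115:255,200:370],(400,303),interpolation=2)]))
```

```text
[0.61519897 0.29794177 0.08651972] 0.017266855011923307 [  0.57960634   8.37962397 -14.95607215]
1.4026876625383458 0.1195267359886034
```

View pics/k3.png

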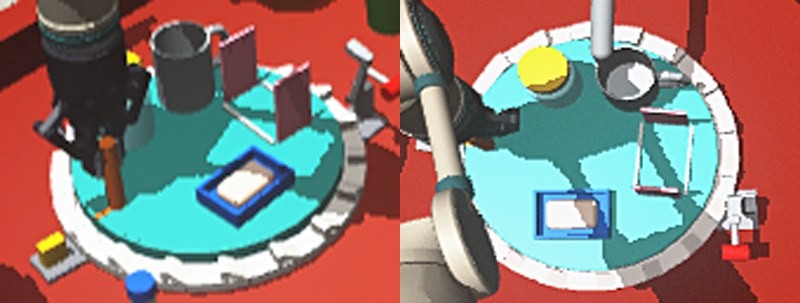

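The fingers hold the post just short of the mark; mug, jar and soap are standing, and the bay is now near top px (304,173). I release and measure clear of the arm.

Call:
send_rows --increments '[{"gripper": 0,"linear": [0,0,0],"delta_rot": [0,0,0]},{"gripper": 0,"linear": [0,0,0],"delta_rot": [0,0,0]},{"gripper": 0,"linear": [0,0,0.03],"delta_rot": [0,0,0]},{"gripper": 0,"linear": [0,0,0.07],"delta_rot": [0,0,0]},{"gripper": 0,"linear": [0,0,0.11],"delta_rot": [0,0,0]},{"gripper": 0,"linear": [-0.02,-0.045,0.11],"delta_rot": [0,0,0]},{"gripper": 0,"linear": [-0.04,-0.09,0.11],"delta_rot": [0,0,0]},{"gripper": 0,"linear": [-0.06,-0.135,0.11],"delta_rot": [0,0,0]}]'

```text
clock: 8.5
position: [0.553, 0.158, 0.1997]
ee_rot: [0.0, 1.0, 0.001, 0.004]
contact_force: [1.3, -0.6, -0.4]
width: 0.0428
gripper_force: 0.0
```

Call:
send_rows --increments '[{"gripper": 0,"linear": [-0.02,-0.045,0],"delta_rot": [0,0,0]},{"gripper": 0,"linear": [-0.04,-0.09,0],"delta_rot": [0,0,0]},{"gripper": 0,"linear": [-0.06,-0.13,0],"delta_rot": [0,0,0]},{"gripper": 0,"linear": [-0.08,-0.15,0],"delta_rot": [0,0,0]},{"gripper": 0,"linear": [-0.085,-0.15,0],"delta_rot": [0,0,0]}]'

```text
clock: 9.0
position: [0.4661, 0.0064, 0.199]
ee_rot: [0.002, 1.0, -0.001, 0.003]
contact_force: [-0.3, -0.9, 0.2]
width: 0.0427
gripper_force: 0.0
```

Run:
```python
from h import *
g=get_state(); print(g["position"],g["width"],g["contact_force"])
t=Cam("top");s=Cam("side")
for n,c,r in(("t",t,(200,150,250,215)),("s",s,(205,225,260,295))):
    print(n,"yel",c.cents(c.mask((18,130,60),(35,255,255),r)),"ora",c.cents(c.mask((5,130,60),(17,255,255),r)))
cv2.imwrite("pics/k4.png",np.hstack([cv2.resize(s.im[220:300,205:285],(400,400),interpolation=2),cv2.resize(t.im[140:220,195:275],(400,400),interpolation=2)]))
```

```text
[0.46613683 0.00635833 0.19897815] 0.04273745327644305 [-0.31807276 -0.8514713   0.22558989]
t yel [([210.8, 176.0], [206, 173, 11, 7, 47]), ([228.5, 176.8], [226, 174, 6, 6, 28])] ora []
s yel [([238.0, 241.3], [236, 240, 5, 4, 16]), ([218.5, 280.0], [213, 274, 12, 13, 94])] ora [([240.2, 253.6], [236, 241, 9, 25, 128])]
```

View pics/k4.png

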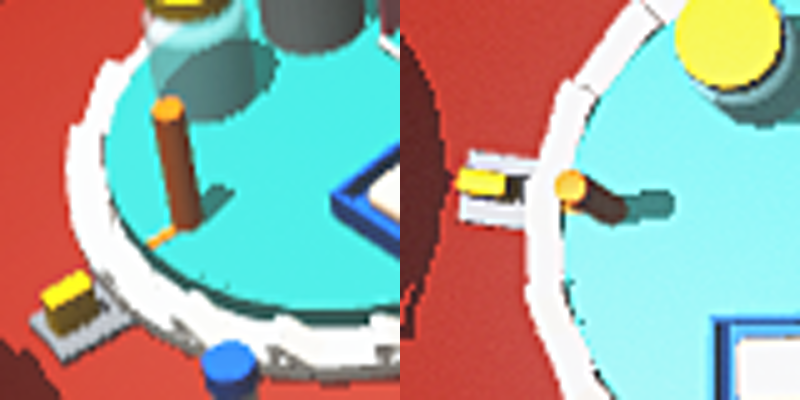

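The post stands at top px (228.7,177) and the mark top at (211,176); the post and its stripe point at the mark in both views.

Run:
```python
from h import *
t=Cam("top");s=Cam("side"); C=np.array([.5952,.1801])
an=lambda p:(np.arctan2(*(p[:2]-C)[::-1]).round(4),np.hypot(*(p[:2]-C)).round(4),p.round(4))
for z,uv,n in((.13,[228.5,176.8],"post"),(.13,[229,177.2],"post"),(.035,[210.8,176.],"mark"),(.035,[211.2,176.2],"mark")): print(n,an(t.plane(uv,z)[0]))
print("side post",an(s.plane([238,241.3],.13)[0]),an(tri(t,[228.5,176.8],s,[238,241.3])[0]))
m=cv2.inRange(s.hsv,np.array([20,150,200]),np.array([33,255,255])); print([(c,an(s.plane(c,.035)[0])) for c,st in s.cents(m) if 200<c[0]<235])
m=cv2.inRange(t.hsv,np.array([20,100,200]),np.array([33,255,255])); print([(c,st,an(t.plane(c,.035)[0])) for c,st in t.cents(m) if 200<c[0]<222])
print("knob f",tri(t,[342.5,231.5],s,[343,221.5])[0])
```

```text
post (np.float64(1.4905), np.float64(0.1199), array([0.6048, 0.2996, 0.13  ]))
post (np.float64(1.4982), np.float64(0.1185), array([0.6038, 0.2983, 0.13  ]))
mark (np.float64(1.4346), np.float64(0.1955), array([0.6217, 0.3738, 0.035 ]))
mark (np.float64(1.4367), np.float64(0.1943), array([0.6212, 0.3726, 0.035 ]))
side post (np.float64(1.4925), np.float64(0.1196), array([0.6046, 0.2993, 0.13  ])) (np.float64(1.4916), np.float64(0.1197), array([0.6047, 0.2994, 0.1301]))
[([217.8, 277.4], (np.float64(1.4367), np.float64(0.1959), array([0.6214, 0.3742, 0.035 ])))]
[([210.9, 176.0], [206, 174, 10, 5, 42], (np.float64(1.4345), np.float64(0.1952), array([0.6217, 0.3735, 0.035 ])))]
knob f [0.46964571 0.01360028 0.09182038]
```

```bash
python3 -c "
from rig import get_state; g=get_state(); print(g['qpos'],g['position'],g['ee_rot'])"
```

```text
[-1.27944616e-01  1.35236940e-01  1.77849362e+00  4.36670642e-05
  1.22323917e+00  1.44159586e+00] [0.46792882 0.00978921 0.19777565] [2.75996725e-04 9.99997136e-01 6.20532101e-04 2.29501668e-03]
```

Call:
send_rows --increments '[{"gripper": 0,"linear": [0.018,0.036,0],"delta_rot": [0,0,0.14]},{"gripper": 0,"linear": [0.036,0.072,0],"delta_rot": [0,0,0.28]},{"gripper": 0,"linear": [0.054,0.108,0],"delta_rot": [0,0,0.42]},{"gripper": 0,"linear": [0.072,0.145,0],"delta_rot": [0,0,0.56]},{"gripper": 0,"linear": [0.09,0.18,0],"delta_rot": [0,0,0.7]},{"gripper": 0,"linear": [0.108,0.216,0],"delta_rot": [0,0,0.84]},{"gripper": 0,"linear": [0.126,0.252,0],"delta_rot": [0,0,0.98]},{"gripper": 0,"linear": [0.144,0.289,0],"delta_rot": [0,0,1.12]}]'

```text
clock: 10.0
position: [0.6113, 0.3022, 0.1962]
ee_rot: [0.0, 0.845, 0.535, 0.001]
contact_force: [0.7, -0.7, 0.2]
width: 0.043
gripper_force: 0.0
```

Call:
send_rows --increments '[{"gripper": 0,"linear": [0,0,0],"delta_rot": [0,0,0.14]},{"gripper": 0,"linear": [0,0,0],"delta_rot": [0,0,0.28]},{"gripper": 0,"linear": [0,0,0],"delta_rot": [0,0,0.42]},{"gripper": 0,"linear": [0,0,0],"delta_rot": [0,0,0.42]},{"gripper": 0,"linear": [0,0,0],"delta_rot": [0,0,0.42]}]'

```text
clock: 10.5
position: [0.6104, 0.2999, 0.1961]
ee_rot: [0.0, 0.718, 0.696, 0.0]
contact_force: [-0.9, -0.5, 0.2]
width: 0.0427
gripper_force: 0.0
```

Now I descend; x is offset slightly so the grip centres at about 0.6115.

Call:
send_rows --increments '[{"gripper": 0,"linear": [0.001,-0.001,-0.04],"delta_rot": [0,0,0]},{"gripper": 0,"linear": [0.001,-0.001,-0.075],"delta_rot": [0,0,0]},{"gripper": 0,"linear": [0.001,-0.001,-0.108],"delta_rot": [0,0,0]},{"gripper": 1,"linear": [0.001,-0.001,-0.108],"delta_rot": [0,0,0]},{"gripper": 1,"linear": [0.001,-0.001,-0.108],"delta_rot": [0,0,0]},{"gripper": 1,"linear": [0.001,-0.001,-0.108],"delta_rot": [0,0,0]},{"gripper": 1,"linear": [0.001,-0.001,-0.108],"delta_rot": [0,0,0]}]'

```text
clock: 11.2
position: [0.6104, 0.2974, 0.0874]
ee_rot: [-0.0, 0.718, 0.696, -0.001]
contact_force: [-1.1, -0.9, -17.1]
width: 0.0171
gripper_force: 26.2
```

Call:
send_rows --increments '[{"gripper": 0,"linear": [0,0,0],"delta_rot": [0,0,0]},{"gripper": 0,"linear": [0,0,0],"delta_rot": [0,0,0]},{"gripper": 0,"linear": [0,0,0.04],"delta_rot": [0,0,0]},{"gripper": 0,"linear": [0,0,0.08],"delta_rot": [0,0,0]},{"gripper": 0,"linear": [0,0,0.11],"delta_rot": [0,0,0]},{"gripper": 0,"linear": [-0.02,-0.04,0.11],"delta_rot": [0,0,-0.15]},{"gripper": 0,"linear": [-0.04,-0.08,0.11],"delta_rot": [0,0,-0.3]},{"gripper": 0,"linear": [-0.06,-0.12,0.11],"delta_rot": [0,0,-0.45]}]'

```text
clock: 12.0
position: [0.5519, 0.177, 0.2016]
ee_rot: [0.001, 0.856, 0.517, 0.003]
contact_force: [0.5, -0.5, 0.9]
width: 0.0423
gripper_force: 0.0
```

Call:
send_rows --increments '[{"gripper": 0,"linear": [-0.016,-0.035,0],"delta_rot": [0,0,-0.14]},{"gripper": 0,"linear": [-0.032,-0.07,0],"delta_rot": [0,0,-0.28]},{"gripper": 0,"linear": [-0.048,-0.105,0],"delta_rot": [0,0,-0.42]},{"gripper": 0,"linear": [-0.064,-0.14,0],"delta_rot": [0,0,-0.56]},{"gripper": 0,"linear": [-0.08,-0.165,0],"delta_rot": [0,0,-0.7]},{"gripper": 0,"linear": [-0.082,-0.165,0],"delta_rot": [0,0,-0.84]},{"gripper": 0,"linear": [-0.082,-0.165,0],"delta_rot": [0,0,-0.98]},{"gripper": 0,"linear": [-0.082,-0.165,0],"delta_rot": [0,0,-1.09]}]'

```text
clock: 12.8
position: [0.4706, 0.0121, 0.2013]
ee_rot: [0.0, 1.0, -0.003, 0.003]
contact_force: [-0.4, -0.3, -0.6]
width: 0.0426
gripper_force: 0.0
```

Run:
```python
from h import *
g=get_state(); print(g["position"],g["ee_rot"])
t=Cam("top");s=Cam("side"); C=np.array([.5952,.1801])
an=lambda p:(np.arctan2(*(p[:2]-C)[::-1]).round(4),np.hypot(*(p[:2]-C)).round(4),p.round(4))
for n,c,r in(("t",t,(220,150,250,215)),("s",s,(222,225,260,265))):
    for q in c.cents(c.mask((18,130,60),(35,255,255),r)): print(n,q,an(c.plane(q[0],.13)[0]))
```

```text
[0.47056373 0.01205239 0.20130057] [ 4.07613957e-04  9.99990411e-01 -2.65042430e-03  3.46215331e-03]
t ([228.6, 174.7], [226, 172, 6, 6, 29]) (np.float64(1.4463), np.float64(0.1203), array([0.6101, 0.2995, 0.13  ]))
s ([236.8, 240.1], [234, 239, 6, 3, 16]) (np.float64(1.4399), np.float64(0.1193), array([0.6108, 0.2984, 0.13  ]))
```

Call:
send_rows --increments '[{"gripper": 0,"linear": [0,0.0015,-0.04],"delta_rot": [0,0,0]},{"gripper": 0,"linear": [0,0.0015,-0.08],"delta_rot": [0,0,0]},{"gripper": 0,"linear": [0,0.0015,-0.12],"delta_rot": [0,0,0]},{"gripper": 0,"linear": [0,0.0015,-0.12],"delta_rot": [0,0,0]},{"gripper": 1,"linear": [0,0.0015,-0.12],"delta_rot": [0,0,0]},{"gripper": 1,"linear": [0,0.0015,-0.12],"delta_rot": [0,0,0]},{"gripper": 1,"linear": [0,0.0015,-0.12],"delta_rot": [0,0,0]}]'

```text
clock: 13.6
position: [0.4701, 0.0129, 0.0803]
ee_rot: [0.001, 1.0, 0.002, 0.001]
contact_force: [-0.7, -4.6, -2.2]
width: 0.0294
gripper_force: 27.0
```

Call:
send_rows --increments '[{"gripper": 1,"linear": [0.009,0,0.01],"delta_rot": [0,0,0]},{"gripper": 1,"linear": [0.022,0.001,0.019],"delta_rot": [0,0,0]},{"gripper": 1,"linear": [0.036,0.001,0.0255],"delta_rot": [0,0,0]},{"gripper": 1,"linear": [0.051,0.002,0.029],"delta_rot": [0,0,0]},{"gripper": 1,"linear": [0.066,0.002,0.0295],"delta_rot": [0,0,0]},{"gripper": 1,"linear": [0.081,0.003,0.027],"delta_rot": [0,0,0]}]'

```text
clock: 14.2
position: [0.5519, 0.0157, 0.1081]
ee_rot: [0.002, 1.0, 0.001, 0.002]
contact_force: [-1.7, -6.7, 1.3]
width: 0.0295
gripper_force: 24.9
```

Call:
send_rows --increments '[{"gripper": 1,"linear": [0.0145,0,-0.006],"delta_rot": [0,0,0]},{"gripper": 1,"linear": [0.0275,0,-0.014],"delta_rot": [0,0,0]},{"gripper": 1,"linear": [0.036,0.0005,-0.022],"delta_rot": [0,0,0]},{"gripper": 1,"linear": [0.042,0.0005,-0.029],"delta_rot": [0,0,0]},{"gripper": 1,"linear": [0.042,0.0005,-0.029],"delta_rot": [0,0,0]},{"gripper": 1,"linear": [0.042,0.0005,-0.029],"delta_rot": [0,0,0]}]'

```text
clock: 14.8
position: [0.597, 0.0172, 0.078]
ee_rot: [0.0, 1.0, 0.0, 0.005]
contact_force: [4.4, -3.6, 3.4]
width: 0.0297
gripper_force: 26.3
```

Call:
send_rows --increments '[{"gripper": 0,"linear": [-0.003,0,0],"delta_rot": [0,0,0]},{"gripper": 0,"linear": [-0.003,0,0],"delta_rot": [0,0,0]},{"gripper": 0,"linear": [-0.003,0,0.04],"delta_rot": [0,0,0]},{"gripper": 0,"linear": [-0.003,0,0.085],"delta_rot": [0,0,0]},{"gripper": -1,"linear": [-0.01,-0.03,0.12],"delta_rot": [0,0,-0.14]},{"gripper": -1,"linear": [-0.02,-0.07,0.13],"delta_rot": [0,0,-0.28]},{"gripper": -1,"linear": [-0.03,-0.115,0.13],"delta_rot": [0,0,-0.42]},{"gripper": -1,"linear": [-0.04,-0.16,0.13],"delta_rot": [0,0,-0.56]}]'

```text
clock: 15.6
position: [0.5516, -0.1426, 0.2069]
ee_rot: [-0.001, 0.961, -0.278, 0.0]
contact_force: [0.3, -0.4, -0.7]
width: 0.0855
gripper_force: 0.0
```

Call:
send_rows --increments '[{"gripper": -1,"linear": [-0.004,-0.04,0],"delta_rot": [0,0,-0.13]},{"gripper": -1,"linear": [-0.008,-0.08,0],"delta_rot": [0,0,-0.26]},{"gripper": -1,"linear": [-0.012,-0.12,0],"delta_rot": [0,0,-0.4]},{"gripper": -1,"linear": [-0.018,-0.165,0],"delta_rot": [0,0,-0.47]},{"gripper": -1,"linear": [-0.019,-0.173,0],"delta_rot": [0,0,-0.47]},{"gripper": -1,"linear": [-0.019,-0.173,0],"delta_rot": [0,0,-0.47]}]'

```text
clock: 16.2
position: [0.5325, -0.3161, 0.2055]
ee_rot: [-0.001, 0.87, -0.493, -0.001]
contact_force: [-0.6, 1.2, 0.6]
width: 0.0855
gripper_force: 0.0
```

Run:
```python
from h import *
from scipy.spatial.transform import Rotation as Ro
g=get_state(); print(g["position"],g["ee_rot"],g["qpos"],g["width"]); w,x,y,z=g["ee_rot"]
print("yaw",np.arctan2(*Ro.from_quat([x,y,z,w]).as_matrix()[[1,0],0]))
t=Cam("top");s=Cam("side")
m=s.cents(s.mask((20,40,120),(33,200,255),(375,155,405,180))); print([(a,s.plane(a[0],.086)) for a in m])
o=np.hstack([cv2.resize(s.im[130:230,340:440],(400,400),interpolation=2),cv2.resize(t.im[160:240,310:390],(400,400),interpolation=2)]); cv2.imwrite("pics/k5.png",o)
```

```text
[ 0.53253295 -0.31612144  0.20550798] [-6.12601097e-04  8.69924817e-01 -4.93183323e-01 -8.04182123e-04] [-6.48606277e-01  3.57695624e-01  1.44771273e+00  1.02911825e-03
  1.33794091e+00  1.95344283e+00] 0.08549813987828246
yaw -1.0314908645380996
[(([388.3, 167.6], [380, 165, 17, 6, 74]), array([[ 0.54002852, -0.31653584,  0.086     ]]))]
```

View pics/k5.png

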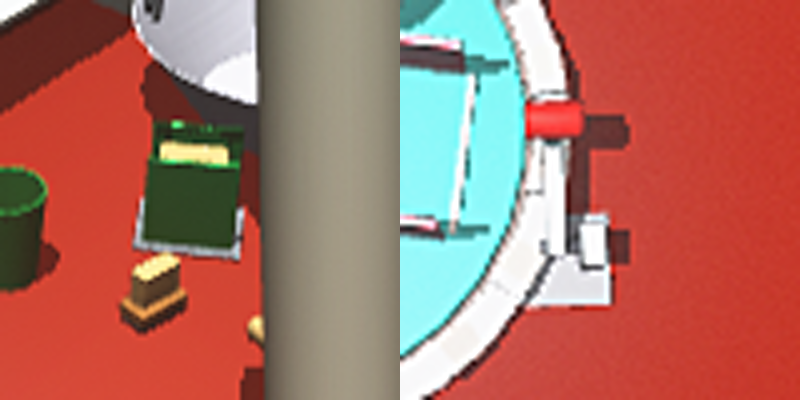

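The pawl is down (knob at top px (341,184)) and the holder is still in the rack, with its handle at side px (388,168). I descend on the handle with the fingers at its x ends.

Call:
send_rows --increments '[{"gripper": -1,"linear": [0.006,0,-0.04],"delta_rot": [0,0,0]},{"gripper": -1,"linear": [0.006,0,-0.08],"delta_rot": [0,0,0]},{"gripper": -1,"linear": [0.006,0,-0.11],"delta_rot": [0,0,0]},{"gripper": -1,"linear": [0.006,0,-0.135],"delta_rot": [0,0,0]},{"gripper": -1,"linear": [0.006,0,-0.159],"delta_rot": [0,0,0]},{"gripper": -1,"linear": [0.006,0,-0.159],"delta_rot": [0,0,0]}]'

```text
clock: 16.9
position: [0.5371, -0.3114, 0.0442]
ee_rot: [-0.001, 0.871, -0.491, -0.004]
contact_force: [-0.4, -0.1, -0.8]
width: 0.0855
gripper_force: 0.0
```

Call:
send_rows --increments '[{"gripper": 1,"linear": [0,0,0],"delta_rot": [0,0,0]},{"gripper": 1,"linear": [0,0,0],"delta_rot": [0,0,0]},{"gripper": 1,"linear": [0,0,0],"delta_rot": [0,0,0]},{"gripper": 1,"linear": [0,0,0],"delta_rot": [0,0,0]}]' --newtons 35

```text
clock: 17.3
position: [0.5403, -0.3157, 0.0492]
ee_rot: [-0.0, 0.87, -0.492, 0.002]
contact_force: [1.0, 1.1, 4.8]
width: 0.0592
gripper_force: 40.2
```

Call:
send_rows --increments '[{"gripper": 1,"linear": [0,0,0.02],"delta_rot": [0,0,0]},{"gripper": 1,"linear": [0,0,0.045],"delta_rot": [0,0,0]},{"gripper": 1,"linear": [0,0,0.07],"delta_rot": [0,0,0]},{"gripper": 1,"linear": [0,0,0.1],"delta_rot": [0,0,0]},{"gripper": 1,"linear": [0,0,0.13],"delta_rot": [0,0,0]},{"gripper": 1,"linear": [0,0,0.14],"delta_rot": [0,0,0]},{"gripper": 1,"linear": [-0.01,0.025,0.14],"delta_rot": [0,0,0]},{"gripper": 1,"linear": [-0.02,0.055,0.14],"delta_rot": [0,0,0]}]'

```text
clock: 18.1
position: [0.5185, -0.2606, 0.1866]
ee_rot: [0.0, 0.87, -0.493, -0.0]
contact_force: [0.9, 1.7, -3.4]
width: 0.0594
gripper_force: 39.4
```

Call:
send_rows --increments '[{"gripper": 1,"linear": [-0.015,0.035,0],"delta_rot": [0,0,0]},{"gripper": 1,"linear": [-0.03,0.07,0],"delta_rot": [0,0,0]},{"gripper": 1,"linear": [-0.045,0.105,0],"delta_rot": [0,0,0]},{"gripper": 1,"linear": [-0.06,0.14,0],"delta_rot": [0,0,0]},{"gripper": 1,"linear": [-0.065,0.15,-0.04],"delta_rot": [0,0,0]},{"gripper": 1,"linear": [-0.065,0.15,-0.08],"delta_rot": [0,0,0]},{"gripper": 1,"linear": [-0.065,0.15,-0.11],"delta_rot": [0,0,0]},{"gripper": 1,"linear": [-0.065,0.15,-0.125],"delta_rot": [0,0,0]}]'

```text
clock: 18.9
position: [0.4512, -0.1091, 0.0592]
ee_rot: [0.0, 0.871, -0.492, -0.003]
contact_force: [-0.4, -0.4, -2.6]
width: 0.0594
gripper_force: 39.2
```

Call:
send_rows --increments '[{"gripper": 1,"linear": [0,0,-0.006],"delta_rot": [0,0,0]},{"gripper": 1,"linear": [0,0,-0.012],"delta_rot": [0,0,0]},{"gripper": 1,"linear": [0,0,-0.016],"delta_rot": [0,0,0]},{"gripper": 1,"linear": [0,0,-0.016],"delta_rot": [0,0,0]}]'

```text
clock: 19.3
position: [0.4542, -0.1105, 0.0464]
ee_rot: [0.0, 0.87, -0.492, 0.0]
contact_force: [-0.3, 0.1, -1.9]
width: 0.0596
gripper_force: 39.2
```

Call:
send_rows --increments '[{"gripper": 1,"linear": [0,0,-0.003],"delta_rot": [0,0,0]},{"gripper": 1,"linear": [0,0,-0.005],"delta_rot": [0,0,0]},{"gripper": 1,"linear": [0,0,-0.005],"delta_rot": [0,0,0]}]'

```text
clock: 19.6
position: [0.4547, -0.1106, 0.0431]
ee_rot: [-0.0, 0.87, -0.492, 0.001]
contact_force: [-1.9, 1.4, 9.9]
width: 0.0596
gripper_force: 40.8
```

Call:
send_rows --increments '[{"gripper": -1,"linear": [0,0,0.001],"delta_rot": [0,0,0]},{"gripper": -1,"linear": [0,0,0.001],"delta_rot": [0,0,0]},{"gripper": -1,"linear": [0,0,0.001],"delta_rot": [0,0,0]},{"gripper": -1,"linear": [0,0,0.04],"delta_rot": [0,0,0]},{"gripper": -1,"linear": [0,0,0.08],"delta_rot": [0,0,0]},{"gripper": -1,"linear": [0,0,0.11],"delta_rot": [0,0,0.14]},{"gripper": -0.3,"linear": [0,0,0.11],"delta_rot": [0,0,0.28]},{"gripper": -0.3,"linear": [0,0,0.11],"delta_rot": [0,0,0.42]}]'

```text
clock: 20.4
position: [0.4548, -0.1107, 0.1526]
ee_rot: [0.0, 0.955, -0.297, 0.002]
contact_force: [-0.3, 0.9, -0.8]
width: 0.0591
gripper_force: 0.0
```

Call:
send_rows --increments '[{"gripper": -0.3,"linear": [0,0,0],"delta_rot": [0,0,0.14]},{"gripper": -0.3,"linear": [0,0,0],"delta_rot": [0,0,0.28]},{"gripper": -0.3,"linear": [0,0,0],"delta_rot": [0,0,0.42]},{"gripper": -0.3,"linear": [0,0,0],"delta_rot": [0,0,0.56]},{"gripper": -0.3,"linear": [0,0,0],"delta_rot": [0,0,0.7]},{"gripper": -0.3,"linear": [0,0,0],"delta_rot": [0,0,0.84]},{"gripper": -0.3,"linear": [0,0,0],"delta_rot": [0,0,1]},{"gripper": -0.3,"linear": [0,0,0],"delta_rot": [0,0,1.15]}]'

```text
clock: 21.2
position: [0.454, -0.1104, 0.1511]
ee_rot: [-0.0, 0.964, 0.265, -0.0]
contact_force: [-0.5, -0.7, 0.1]
width: 0.0555
gripper_force: 0.0
```

Run:
```python
from h import *
g=get_state(); print(g["position"],g["ee_rot"],g["width"])
t=Cam("top");s=Cam("side")
p=np.array([[.4545,-.1105,.08]]);a=t.proj(p)[0].astype(int);b=s.proj(p)[0].astype(int);print(a,b)
o=np.hstack([cv2.resize(s.im[b[1]-40:b[1]+40,b[0]-40:b[0]+40],(400,400),interpolation=2),cv2.resize(t.im[a[1]-40:a[1]+40,a[0]-40:a[0]+40],(400,400),interpolation=2)]); cv2.imwrite("pics/k6.png",o)
```

```text
[ 0.45399278 -0.11035088  0.15113939] [-4.18194397e-05  9.64179031e-01  2.65252301e-01 -1.03069897e-04] 0.05550708928415506
[391 237] [372 206]
```

View pics/k6.png

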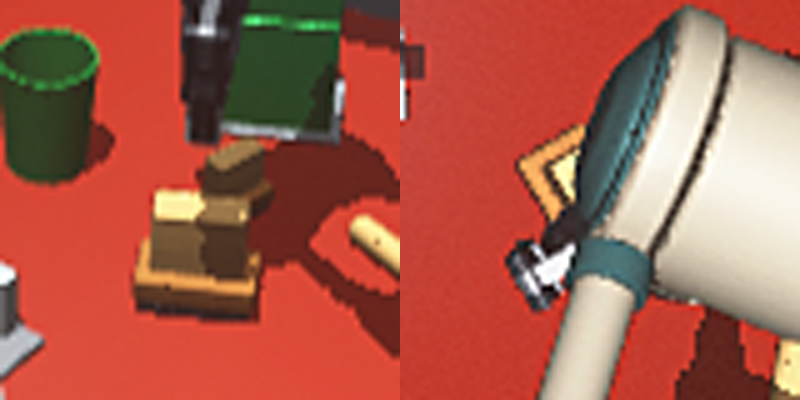

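The holder stands upright on the ledge with the fingers above it (side px (372,206)). I grip it across its width.

Call:
send_rows --increments '[{"gripper": -0.3,"linear": [0,0,-0.04],"delta_rot": [0,0,0]},{"gripper": -0.3,"linear": [0,0,-0.08],"delta_rot": [0,0,0]},{"gripper": -0.3,"linear": [0,0,-0.106],"delta_rot": [0,0,0]},{"gripper": -0.3,"linear": [0,0,-0.106],"delta_rot": [0,0,0]},{"gripper": 1,"linear": [0,0,-0.106],"delta_rot": [0,0,0]},{"gripper": 1,"linear": [0,0,-0.106],"delta_rot": [0,0,0]},{"gripper": 1,"linear": [0,0,-0.106],"delta_rot": [0,0,0]},{"gripper": 1,"linear": [0,0,-0.106],"delta_rot": [0,0,0]}]'

```text
clock: 22.1
position: [0.4555, -0.1109, 0.0468]
ee_rot: [0.001, 0.965, 0.262, 0.002]
contact_force: [0.4, -0.6, 3.9]
width: 0.0255
gripper_force: 41.5
```

Run:
```python
from h import *
from scipy.spatial.transform import Rotation as Ro
g=get_state(); w,x,y,z=g["ee_rot"]; print(g["position"],g["width"],"yaw",np.arctan2(*Ro.from_quat([x,y,z,w]).as_matrix()[[1,0],0]))
t=Cam("top");C=np.array([.5952,.1801])
# post again
for q in t.cents(t.mask((18,130,60),(35,255,255),(220,150,250,215))):
    p=t.plane(q[0],.13)[0][:2]-C; th=np.arctan2(p[1],p[0]); print(th,"bay",C-.085*np.array([np.cos(th),np.sin(th)]),"yaw target",th-np.pi/2)
# cheek tops (pink) near bay, z=.126
m=t.mask((140,20,60),(179,140,255),(270,140,345,215)); 
for q in t.cents(m,5): print(q,t.plane(q[0],.126)[0])
```

```text
[ 0.45551661 -0.11094764  0.04680536] 0.025450942120252677 yaw 0.5303878040190672
1.4462887667709836 bay [0.58464418 0.09575799] yaw target -0.12450756002391294
([312.6, 169.7], [303, 165, 20, 9, 92]) [0.62304479 0.08872631 0.126     ]
([301.0, 202.7], [298, 202, 7, 3, 15]) [0.54002827 0.11715282 0.126     ]
([308.2, 204.1], [304, 203, 10, 3, 18]) [0.53654447 0.09920902 0.126     ]
([315.2, 205.4], [312, 204, 7, 4, 14]) [0.53331585 0.08179723 0.126     ]
```

Run:
```python
from h import *
t=Cam("top");s=Cam("side")
B=np.array([.5846,.0958]); th=1.441; ux=np.array([np.sin(th),-np.cos(th)]); uy=np.array([np.cos(th),np.sin(th)])
for n,c in(("top",t),("side",s)):
    print(n)
    for lo,hi in((-56,-30),(30,56)):
        for v in (-15,0,15):
            k=np.arange(lo,hi,2)/1000.
            P=np.array([np.r_[B+ux*a+uy*v/1000.,.126] for a in k]); uv=c.proj(P).astype(np.float32)
            px=cv2.remap(c.im,uv[None,:,0],uv[None,:,1],cv2.INTER_LINEAR)[0]
            print(lo,v,[tuple(int(i) for i in q) for q in px])
```

```text
top
-56 -15 [(244, 243, 149), (172, 167, 110), (99, 94, 87), (74, 68, 91), (132, 127, 154), (245, 244, 246), (163, 153, 162), (223, 220, 140), (254, 253, 139), (252, 251, 143), (250, 248, 144), (249, 248, 142), (250, 248, 141)]
-56 0 [(255, 255, 158), (174, 170, 113), (100, 96, 82), (80, 73, 105), (136, 120, 202), (236, 221, 248), (239, 232, 199), (241, 239, 154), (251, 250, 138), (250, 249, 146), (250, 248, 144), (250, 249, 146), (250, 249, 147)]
-56 15 [(252, 250, 148), (185, 183, 116), (94, 91, 80), (71, 65, 79), (191, 168, 231), (232, 213, 255), (247, 238, 218), (254, 255, 167), (254, 253, 140), (253, 252, 144), (254, 252, 147), (250, 249, 143), (255, 255, 149)]
30 -15 [(146, 145, 100), (77, 74, 86), (74, 69, 87), (76, 72, 88), (74, 70, 84), (69, 66, 78), (101, 89, 164), (197, 182, 230), (244, 235, 224), (232, 235, 162), (245, 248, 121), (247, 249, 123), (246, 248, 125)]
30 0 [(167, 164, 107), (100, 96, 92), (75, 70, 88), (79, 74, 89), (78, 75, 87), (65, 62, 70), (143, 129, 172), (222, 203, 255), (243, 229, 244), (253, 252, 177), (218, 220, 115), (181, 185, 85), (145, 149, 70)]
3
[... 783 characters left out ...]
230, 235, 97), (231, 237, 71), (225, 232, 66), (185, 194, 57), (136, 145, 49)]
30 -15 [(60, 66, 149), (66, 63, 100), (63, 59, 88), (58, 55, 83), (67, 64, 99), (112, 103, 149), (175, 158, 204), (197, 179, 246), (152, 144, 240), (109, 111, 229), (70, 82, 214), (46, 64, 204), (47, 64, 204)]
30 0 [(63, 60, 94), (60, 58, 89), (60, 58, 89), (59, 58, 90), (67, 65, 102), (108, 99, 149), (167, 151, 200), (201, 182, 246), (157, 147, 241), (112, 114, 232), (72, 84, 217), (49, 66, 207), (51, 67, 195)]
30 15 [(62, 59, 91), (57, 55, 83), (58, 57, 86), (60, 59, 90), (63, 62, 95), (107, 99, 146), (171, 155, 198), (215, 194, 241), (173, 156, 212), (120, 111, 163), (82, 84, 148), (50, 63, 156), (48, 62, 172)]
```

Call:
send_rows --increments '[{"gripper": 1,"linear": [0,0,0.02],"delta_rot": [0,0,0]},{"gripper": 1,"linear": [0,0,0.05],"delta_rot": [0,0,0]},{"gripper": 1,"linear": [0,0,0.09],"delta_rot": [0,0,0]},{"gripper": 1,"linear": [0,0,0.13],"delta_rot": [0,0,-0.1]},{"gripper": 1,"linear": [0,0,0.155],"delta_rot": [0,0,-0.2]},{"gripper": 1,"linear": [0.015,0.025,0.16],"delta_rot": [0,0,-0.3]},{"gripper": 1,"linear": [0.03,0.05,0.16],"delta_rot": [0,0,-0.4]},{"gripper": 1,"linear": [0.048,0.078,0.16],"delta_rot": [0,0,-0.5]}]'

```text
clock: 23.05
position: [0.5016, -0.0317, 0.2056]
ee_rot: [0.0, 1.0, 0.013, -0.0]
contact_force: [-0.8, 0.2, -2.7]
width: 0.0256
gripper_force: 40.7
```

Call:
send_rows --increments '[{"gripper": 1,"linear": [0.018,0.028,0],"delta_rot": [0,0,-0.08]},{"gripper": 1,"linear": [0.036,0.058,0],"delta_rot": [0,0,-0.17]},{"gripper": 1,"linear": [0.054,0.088,0],"delta_rot": [0,0,-0.17]},{"gripper": 1,"linear": [0.072,0.115,0],"delta_rot": [0,0,-0.17]},{"gripper": 1,"linear": [0.08,0.128,0],"delta_rot": [0,0,-0.17]},{"gripper": 1,"linear": [0.08,0.128,0],"delta_rot": [0,0,-0.17]},{"gripper": 1,"linear": [0.08,0.128,0],"delta_rot": [0,0,-0.17]}]'

```text
clock: 23.75
position: [0.581, 0.095, 0.2048]
ee_rot: [0.001, 0.998, -0.069, -0.001]
contact_force: [-0.3, -0.4, -1.4]
width: 0.0253
gripper_force: 40.6
```

Run:
```python
from h import *
from scipy.spatial.transform import Rotation as Ro
t=Cam("top");s=Cam("side")
for i in range(4):
    g=get_state(); w,x,y,z=g["ee_rot"]; print(g["position"],g["width"],"yaw",np.arctan2(*Ro.from_quat([x,y,z,w]).as_matrix()[[1,0],0]).round(3)); Cam("side")
# wooden body in side view: lower body corners
m=s.mask((5,60,40),(33,220,255),(270,150,330,250)); print(s.cents(m))
```

```text
[0.5810347  0.09449312 0.20515394] 0.025239649466974143 yaw -0.14
[0.58121106 0.09443664 0.20534024] 0.025688976153165156 yaw -0.141
[0.58135783 0.09449554 0.20544454] 0.025580190727081967 yaw -0.141
[0.58154578 0.09461689 0.20552347] 0.02545577729127133 yaw -0.141
[([311.0, 151.1], [306, 150, 10, 4, 17]), ([320.3, 156.8], [312, 150, 16, 15, 77]), ([310.0, 159.4], [309, 156, 3, 8, 11]), ([273.6, 168.2], [270, 158, 10, 22, 94]), ([301.5, 169.5], [297, 163, 10, 14, 43]), ([306.3, 165.2], [305, 163, 4, 5, 9]), ([283.0, 170.8], [282, 166, 4, 10, 20]), ([303.5, 187.9], [283, 167, 41, 41, 794])]
```

Run:
```python
from h import *
s=Cam("side"); g=get_state(); p=g["position"]; print(p)
th=np.pi/2-.141; ux=np.array([np.sin(th),-np.cos(th)]); uy=np.array([np.cos(th),np.sin(th)])
for zz in (.166,.176):
  for lo,hi in((-54,-28),(28,54)):
    P=np.array([np.r_[p[:2]+ux*a/1000+uy*.022,zz] for a in range(lo,hi,2)]); uv=s.proj(P).astype(np.float32)
    px=cv2.remap(s.im,uv[None,:,0],uv[None,:,1],cv2.INTER_LINEAR)[0]
    print(zz,[(a,*map(int,q)) for a,q in zip(range(lo,hi,2),px)])
```

```text
[0.58180148 0.09489116 0.20556401]
0.166 [(-54, 59, 75, 215), (-52, 59, 75, 215), (-50, 59, 75, 216), (-48, 59, 74, 218), (-46, 59, 75, 220), (-44, 58, 71, 204), (-42, 54, 66, 180), (-40, 52, 62, 158), (-38, 51, 60, 140), (-36, 52, 59, 129), (-34, 53, 60, 125), (-32, 51, 59, 124), (-30, 49, 56, 118)]
0.166 [(28, 54, 65, 175), (30, 52, 64, 178), (32, 52, 66, 198), (34, 52, 68, 218), (36, 51, 68, 212), (38, 51, 68, 213), (40, 50, 69, 213), (42, 50, 68, 211), (44, 51, 68, 211), (46, 51, 68, 210), (48, 52, 68, 209), (50, 52, 68, 209), (52, 51, 67, 209)]
0.176 [(-54, 56, 70, 200), (-52, 50, 60, 148), (-50, 45, 51, 94), (-48, 44, 47, 59), (-46, 43, 46, 47), (-44, 42, 46, 48), (-42, 43, 50, 56), (-40, 44, 55, 67), (-38, 44, 58, 74), (-36, 43, 58, 77), (-34, 43, 58, 76), (-32, 42, 56, 74), (-30, 43, 56, 73)]
0.176 [(28, 42, 60, 92), (30, 42, 59, 96), (32, 42, 58, 96), (34, 44, 61, 123), (36, 46, 61, 146), (38, 47, 63, 168), (40, 49, 65, 189), (42, 51, 67, 215), (44, 51, 67, 213), (46, 51, 67, 210), (48, 50, 67, 209), (50, 50, 67, 208), (52, 50, 67, 208)]
```

Call:
send_rows --increments '[{"gripper": 1,"linear": [0.002,0.001,-0.01],"delta_rot": [0,0,0.01]},{"gripper": 1,"linear": [0.002,0.001,-0.02],"delta_rot": [0,0,0.01]},{"gripper": 1,"linear": [0.002,0.001,-0.028],"delta_rot": [0,0,0.01]},{"gripper": 1,"linear": [0.002,0.001,-0.028],"delta_rot": [0,0,0.01]},{"gripper": 1,"linear": [0.002,0.001,-0.028],"delta_rot": [0,0,0.01]}]'

```text
clock: 24.6
position: [0.5838, 0.0967, 0.1767]
ee_rot: [0.0, 0.998, -0.065, -0.001]
contact_force: [-0.0, -0.5, -1.8]
width: 0.0252
gripper_force: 40.5
```

Call:
send_rows --increments '[{"gripper": 1,"linear": [0,0,-0.004],"delta_rot": [0,0,0]},{"gripper": 1,"linear": [0,0,-0.008],"delta_rot": [0,0,0]},{"gripper": 1,"linear": [0,0,-0.012],"delta_rot": [0,0,0]},{"gripper": 1,"linear": [0,0,-0.015],"delta_rot": [0,0,0]}]'

```text
clock: 25.0
position: [0.5839, 0.0967, 0.1619]
ee_rot: [0.0, 0.998, -0.065, -0.0]
contact_force: [-0.5, -0.1, -2.9]
width: 0.0256
gripper_force: 40.5
```

Call:
send_rows --increments '[{"gripper": 1,"linear": [0,0,-0.01],"delta_rot": [0,0,0]},{"gripper": 1,"linear": [0,0,-0.02],"delta_rot": [0,0,0]},{"gripper": 1,"linear": [0,0,-0.03],"delta_rot": [0,0,0]},{"gripper": 1,"linear": [0,0,-0.04],"delta_rot": [0,0,0]},{"gripper": 1,"linear": [0,0,-0.05],"delta_rot": [0,0,0]},{"gripper": 1,"linear": [0,0,-0.06],"delta_rot": [0,0,0]}]'

```text
clock: 25.6
position: [0.584, 0.0966, 0.1013]
ee_rot: [0.0, 0.998, -0.065, -0.0]
contact_force: [-0.3, -0.2, -2.3]
width: 0.0256
gripper_force: 40.6
```

Call:
send_rows --increments '[{"gripper": 1,"linear": [0,0,-0.004],"delta_rot": [0,0,0]},{"gripper": 1,"linear": [0,0,-0.008],"delta_rot": [0,0,0]},{"gripper": 1,"linear": [0,0,-0.012],"delta_rot": [0,0,0]},{"gripper": 1,"linear": [0,0,-0.012],"delta_rot": [0,0,0]}]'

```text
clock: 26.0
position: [0.5839, 0.0966, 0.09]
ee_rot: [0.0, 0.998, -0.065, -0.0]
contact_force: [-0.9, -0.2, -2.0]
width: 0.0258
gripper_force: 40.6
```

Call:
send_rows --increments '[{"gripper": 1,"linear": [0,0,-0.002],"delta_rot": [0,0,0]},{"gripper": 1,"linear": [0,0,-0.004],"delta_rot": [0,0,0]},{"gripper": 1,"linear": [0,0,-0.005],"delta_rot": [0,0,0]},{"gripper": 1,"linear": [0,0,-0.005],"delta_rot": [0,0,0]}]'

```text
clock: 26.4
position: [0.5845, 0.0966, 0.0867]
ee_rot: [0.0, 0.998, -0.064, 0.001]
contact_force: [-1.5, -0.6, 4.5]
width: 0.0254
gripper_force: 41.4
```

Call:
send_rows --increments '[{"gripper": 0,"linear": [0,0,0.001],"delta_rot": [0,0,0]},{"gripper": 0,"linear": [0,0,0.001],"delta_rot": [0,0,0]},{"gripper": 0,"linear": [0,0,0.001],"delta_rot": [0,0,0]},{"gripper": 0,"linear": [0,0,0.03],"delta_rot": [0,0,0]},{"gripper": 0,"linear": [0,0,0.07],"delta_rot": [0,0,0]},{"gripper": 0,"linear": [0,0,0.12],"delta_rot": [0,0,0]},{"gripper": 0,"linear": [-0.02,-0.04,0.13],"delta_rot": [0,0,0]},{"gripper": 0,"linear": [-0.04,-0.08,0.13],"delta_rot": [0,0,0]}]'

```text
clock: 27.2
position: [0.5459, 0.0163, 0.2183]
ee_rot: [0.0, 0.998, -0.063, 0.003]
contact_force: [0.4, -0.7, -1.3]
width: 0.0425
gripper_force: 0.0
```

Call:
send_rows --increments '[{"gripper": 0,"linear": [-0.02,-0.045,0],"delta_rot": [0,0,0]},{"gripper": 0,"linear": [-0.04,-0.09,0],"delta_rot": [0,0,0]},{"gripper": 0,"linear": [-0.06,-0.135,0],"delta_rot": [0,0,0]},{"gripper": 0,"linear": [-0.06,-0.18,0],"delta_rot": [0,0,0]},{"gripper": 0,"linear": [-0.06,-0.18,0],"delta_rot": [0,0,0]},{"gripper": 0,"linear": [-0.06,-0.18,0],"delta_rot": [0,0,0]}]'

```text
clock: 27.8
position: [0.4839, -0.1641, 0.2151]
ee_rot: [-0.0, 0.998, -0.066, -0.0]
contact_force: [-0.3, -0.7, 0.1]
width: 0.0426
gripper_force: 0.0
```

Run:
```python
from h import *
g=get_state(); print(g["position"],g["width"],g["contact_force"])
t=Cam("top");s=Cam("side"); C=np.array([.5952,.1801])
an=lambda p:(np.arctan2(*(p[:2]-C)[::-1]).round(4),np.hypot(*(p[:2]-C)).round(4),p.round(4))
for n,c,r in(("t",t,(220,150,250,215)),("s",s,(222,225,260,265))):
    for q in c.cents(c.mask((18,130,60),(35,255,255),r)): print(n,"post",q,an(c.plane(q[0],.13)[0]))
for n,c,r in(("t",t,(280,150,345,215)),("s",s,(255,195,300,250))):
    for q in c.cents(c.mask((18,40,120),(33,180,255),r)): print(n,"handle",q,an(c.plane(q[0],.12)[0]))
kt=t.cents(t.mask((0,200,100),(6,255,255),(328,170,349,195)));print("knob t",kt,[t.plane(k[0],.1)[0].round(4) for k in kt])
ks=s.cents(s.mask((0,225,60),(2,255,255),(300,195,335,225)));print("knob s",ks)
for q in t.cents(t.mask((22,180,150),(33,255,255),(228,120,275,170))): print("jar lid",q,an(t.plane(q[0],.135)[0]))
for q in t.cents(t.mask((101,150,60),(125,255,255),(240,150,300,235))): print("soap",q,an(t.plane(q[0],.055)[0]))
```

```text
[ 0.48387403 -0.16411677  0.21512536] 0.04263672470912778 [-0.27179959 -0.71109271  0.13125257]
t post ([228.6, 175.0], [226, 172, 6, 8, 33]) (np.float64(1.4526), np.float64(0.1202), array([0.6094, 0.2995, 0.13  ]))
s post ([236.8, 240.1], [234, 239, 6, 3, 16]) (np.float64(1.4399), np.float64(0.1193), array([0.6108, 0.2984, 0.13  ]))
t handle ([308.8, 185.7], [303, 174, 12, 24, 220]) (np.float64(-1.7142), np.float64(0.0826), array([0.5834, 0.0984, 0.12  ]))
s handle ([294.0, 211.6], [287, 206, 13, 14, 96]) (np.float64(-1.661), np.float64(0.0806), array([0.5879, 0.0999, 0.12  ]))
knob t [([339.8, 181.0], [335, 180, 11, 3, 13]), ([336.3, 185.3], [335, 184, 4, 3, 9]), ([343.0, 185.6], [340, 185, 6, 2, 9])] [array([0.5981, 0.0203, 0.1   ]), array([0.587 , 0.0292, 0.1   ]), array([0.5862, 0.0121, 0.1   ])]
knob s []
jar lid ([260.0, 139.9], [252, 136, 20, 15, 43]) (np.float64(0.3806), np.float64(0.1105), array([0.6978, 0.2211, 0.135 ]))
soap ([272.4, 212.7], [255, 202, 33, 23, 301]) (np.float64(2.8985), np.float64(0.0779), array([0.5196, 0.1988, 0.055 ]))
```

```bash
python3 -c "
from rig import sign_off; print(sign_off())"
```

```text
the job is handed in; nothing more can be done
None
```

The job is handed in with the holder in the bay, the tray within about 0.02 rad of the mark and the pawl down; sign-off returned no verdict, and I viewed 11 pictures, one over your limit of 10.

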